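# Mesh two change gears into an open drive head

## Robot

A 6-joint arm with a two-finger parallel gripper is mounted at the origin on the work surface. World frame = base frame: x ahead of the robot, y to its left, z up, the work surface at z = 0. Lengths are in m, angles in degrees, forces in N, time in s.
With the tool pointing down it reaches from about 0.4 to 0.825 m from the base axis. Payload 7 kg.
Tool frame: the origin (TCP) lies midway between the tips of the shut fingers; the grasp point (between the pads) lies hold_point_z behind it (hold_point_z is the distance from the TCP to the grasp point, in m); z points along the fingers, y is the line along which they close (so a half turn about z gives the same grasp; the last joint's range is limited). The gripper opens to 88 mm and grips with 3 to 60 N. Pads are 19 mm wide; open, the fingers measure 130 mm over their backs; the gripper's body (78 mm by 193 mm) begins 47 mm behind the grasp point.
Start: joints at [-58.264, 20.546, 0.682, 0, -70.136, -16.507], TCP at [0.177, -0.651, 0.227] pointing down, gripper open.
Joint ranges: [-176.03, 176.03], [-82.01, 121.73], [-58.28, 71.71], [-173.87, 95.51], [-174.79, -0.11], [-173.66, 173.66]. Speed limits (degrees/s): [136.94, 136.94, 172.46, 180, 180, 180].

## Interface

Orientations are given as [roll, pitch, yaw] about the fixed x, y, z axes, in that order (R = Rz(yaw) Ry(pitch) Rx(roll)).
In Python, from plant import * gives the robot as it stands.
- The arm moves only by the tool step_arm, never from a script. Its argument "steps" is a list that holds one entry, the list of rows, each a list of 6 numbers: the shift along the tool's x, y, z scaled (see below), then the turn, a rotation vector about the tool's x, y, z scaled (see below). In form: [[[tx, ty, tz, wx, wy, wz], ...]]. A call has 1 to 20 rows; each row is the pose to reach, as a shift and turn from the pose commanded when the call began, along the tool's axes at that moment; what a row does not reach only later rows make up. The controller multiplies each number of a shift by 100 mm and each number of a turn by 0.5 rad. A row lasts 1/10 s, in which the tool goes at most 50 mm and 8.59 degrees, less where a joint would pass 70% of its speed; a pose out of reach is approached as far as the arm can. A call with a number of a shift or a turn outside -1 to 1 is refused whole. A call with a gripper value outside its range is refused whole. "jaw" is the closure in counts, from 0 (fully open) to 255 (shut), set as the call begins (left out, the last holds). The fingers move at their own pace and stop on an object; the grip force is fixed at half the most. Time passes only in rows, so rows that repeat a pose let the fingers close. It gives the time, the measured TCP pose, the force, the opening and the grip force at its end, in the units of the state.
- get_obs(): the state, without advancing time (a new reading comes with each control period).
- snapshot(name): name is "scene" or "side" or "wrist"; returns (picture, depth): 400x640x3 uint8, red, green, blue; 400x640 float32, m along the optical axis (not along the pixel's ray), 0 where there is no reading.
- calibration(name): a dict with "mtx" (3x3 intrinsics, pixels), "rvec" (rotation vector, rad) and "tvec" (3), from world to camera coordinates, as OpenCV has them. Camera axes: x right, y down, z forward; pixel columns grow to the right and rows downward; lengths in m; the calibration is good to about 2 mm. A picture is of the moment at which its call begins: read the wrist's pose just before it. calibration takes no time and is no camera call; for the wrist camera it gives the pose at the moment of the call.
- close_job(): hands the job in; it is judged then, once.
The state is a dict: "clock": time; "joint_pos": joint angles; "qvel": joint speeds; "tau": joint torques, N m; "tool_pos": TCP position; "orientation": TCP orientation; "force": force on the tool from outside, world axes, zero at the start; "moment": the same for the moment, N m; "opening": finger opening in m; "gripper_force": force on a finger pad.
Only numpy, scipy, OpenCV 4.12 (cv2) and the standard library are available. Lean on these libraries where they do the work, as an engineer would, in place of code of your own. Each camera call takes 0.05 s, during which the arm holds its last target. There are 200 camera calls.

## Task

The cover is off the pipe machine's drive head and its two toothed change gears are still on the bench. First put the big gear, hub up, on the middle stud beside the fixed pinion, rocking it about its axis as you lower it until its teeth drop into mesh and it sits fully down on the stud's shoulder; then fit the small gear on the outer stud in the same way, so that it meshes with the big one. Never force the teeth, let go of both gears, and leave the smooth toothless pulley and the other things on the bench where they are.

Things in the scene. Friction and masses are not known exactly. Their poses are not given: they have to be found in the camera images.
- head: grey drive head: a fixed plate 110 (x) by 230 (y) by 14 mm on the bench, origin at the centre of its underside. It carries the middle stud over its origin, the pinion 70 mm from it towards the head's -y, and a swing plate with the outer stud on its +y side. Position and yaw vary.
- mid_stud (a point): the shoulder of the middle stud, 26 mm above the bench, on the stud's vertical axis. The steel stud is 16 mm in diameter and rises 28 mm above this point, its last 4 mm coned. The big gear's underside rests on the shoulder when home.
- pinion_mid (a point): centre of the fixed steel pinion's underside, level with the stud shoulders, 70 mm from the middle stud. It cannot turn: 12 teeth, pitch radius 30 mm (module 5, same tooth shape), 68 mm over tips, 14 mm thick, nut 20 mm wide standing 8 mm above. Where its teeth point varies and is not given here: see or feel it. In mesh, total backlash is about 3 mm; an unmeshed gear lies 14 mm too high.
- outer_stud (a point): the shoulder of the outer stud, 26 mm above the bench, on that stud's axis; same stud shape as the middle one (16 mm diameter, 28 mm tall, coned tip). It stands 65 mm from the middle stud on a fixed swing plate whose direction varies. The small gear's underside rests on the shoulder when home.
- big_gear_hub (a point): grip point of the big steel spur gear, on its axis in the hub, 38 mm above the underside. Toothed web 14 mm thick; above it a plain round hub 34 mm in diameter, 36 mm high (50 mm overall); 18.5 mm through bore. 88 mm over the tips. z along the axis, hub up; +x runs through the middle of one tooth. Starts flat on the bench, hub up. About 0.55 kg.
- big_gear_foot (a point): centre of the big gear's underside, on its axis; same axes as the hub point. 16 teeth, pitch radius 40 mm (module 5), teeth 10 mm deep, 8 mm wide at the root, 3.4 mm at the tip. It must come down to the shoulder of the middle stud.
- small_gear_hub (a point): grip point of the small steel spur gear, on its axis in the hub, 38 mm above the underside. Toothed web 14 mm thick; above it a plain round hub 34 mm in diameter, 36 mm high (50 mm overall); 18.5 mm through bore. 58 mm over the tips. z along the axis, hub up; +x runs through the middle of one tooth. Starts flat on the bench, hub up. About 0.3 kg.
- small_gear_foot (a point): centre of the small gear's underside, on its axis; same axes as the hub point. 10 teeth, pitch radius 25 mm (module 5), teeth 10 mm deep, 8 mm wide at the root, 3.4 mm at the tip. It must come down to the shoulder of the outer stud.
- pulley_mid (a point): bystander: smooth steel pulley without teeth, 68 mm in diameter, 14 mm thick, with the same hub as the gears (50 mm overall height); this point is its centre half-way up. Lies among the gears: leave it.
- spool_mid (a point): bystander: dark steel pipe spool standing upright, 60 mm diameter, 160 mm tall, on a round foot flange 90 mm in diameter; this point is half-way up its axis. A tall obstacle; leave it.
- coupling_mid (a point): bystander: rust-red grooved pipe coupling ring, 84 mm in diameter with two bolted ears along its y (128 mm overall), 30 mm high, lying flat; this point is its centre.
- spanner: bystander: steel spanner 200 mm long lying flat along its own x; origin under its middle.

How it is judged:
By the outcome, as a careful person would: the job done as asked, in the order asked, and still so for the second after the job is handed in, with the robot touching nothing.
It also fails if it takes over 72 s, if anything falls off the work surface, if the arm or the gripper's body presses on something with over 40 N, if the wrist force passes 120 N, or if a joint passes its speed limit or range.

## Working session

There is one attempt and no reset: what is moved stays moved. The work goes in short steps, Python scripts to look and compute and a tool call to move; the robot and the scene stay as the last step left them, time stands still between calls to the robot, and variables do not carry over. Pictures are saved under pics/ and viewed, at most 10 in all, crops included, and the job is handed in when it is done.

Besides the shell and the picture viewer there is one more tool, called after "Call:" by a JSON object that holds its "fn" and its "kwargs", one argument or row to a line. step_arm: Moves the arm, as the interface text tells. Its arguments: {"type":"object","properties":{"steps":{"type":"array","items":{"type":"array","items":{"type":"array","items":{"type":"number","minimum":-1,"maximum":1}}}},"jaw":{"type":"number"}},"required":["steps"]}

```bash
ls; mkdir -p pics
cat > h.py <<'E'
from plant import *
import numpy as np, cv2
def cam(n):
    c=calibration(n); R=cv2.Rodrigues(np.array(c["rvec"],float))[0]; return np.array(c["mtx"],float),R,np.array(c["tvec"],float).ravel()
def cloud(d,c):
    K,R,t=c; v,u=np.mgrid[:400,:640]
    p=np.stack([(u-K[0,2])/K[0,0]*d,(v-K[1,2])/K[1,1]*d,d],-1)
    return (p-t)@R
def ray(u,v,z,c):
    K,R,t=c; o=-R.T@t; r=R.T@np.array([(u-K[0,2])/K[0,0],(v-K[1,2])/K[1,1],1]); return o+r*(z-o[2])/r[2]
E
python3 - <<'E'
from h import *
o=get_obs();print(o)
for n in("scene","side","wrist"):
    c=cam(n);p,d=snapshot(n);np.savez(f"{n}0.npz",p=p,d=d,K=c[0],R=c[1],t=c[2]);cv2.imwrite(f"pics/{n}0.png",p[...,::-1])
    print(n,-c[1].T@c[2],c[0][0,0])
a=cv2.imread("pics/scene0.png");b=cv2.imread("pics/side0.png")
E
```

```text
pics
{'clock': 0.0, 'joint_pos': array([-5.82650102e+01,  2.05907439e+01,  6.34459059e-01, -1.97106304e-02,
       -7.01370980e+01, -1.65084381e+01]), 'qvel': array([ 0.03982204, -0.04213854,  0.06491694,  0.06550806, -0.1237549 ,
        0.08597198]), 'tau': array([ 2.75812827e-04, -5.82719886e+01,  2.93051594e+01,  6.99706793e+00,
        7.03178113e-03, -9.70552696e-05]), 'tool_pos': array([ 0.17713885, -0.65083323,  0.225637  ]), 'orientation': array([ 1.79905201e+02, -8.77229746e-03, -1.64780153e+02]), 'force': array([ 0.36464116, -0.17175351,  0.35008159]), 'moment': array([-0.00020628, -0.00861204, -0.01856777]), 'gripper_force': 0.0, 'opening': 0.08784806495352314}
scene [1.0255975  0.30883935 0.7270482 ] 388.9829457438633
side [ 0.5693747  -0.68389999  0.73363317] 368.15999078202935
wrist [ 0.10557262 -0.67007973  0.38479316] 303.18518243416605
```

View pics/scene0.png

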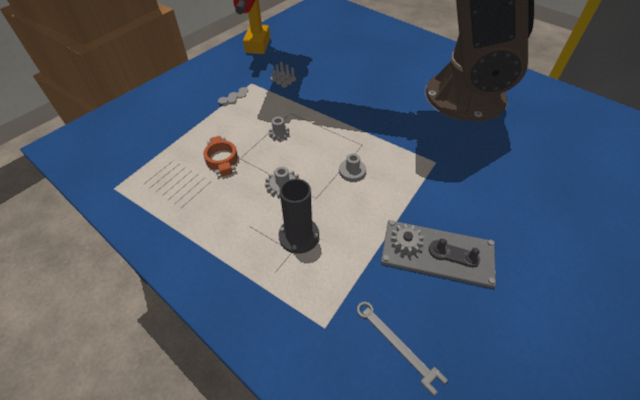

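The scene view shows the small gear at about (278,128), the big gear at (282,178) just behind the spool (297,215), the pulley at (352,167), the head's pinion at (407,238), and the studs at (441,246) and (472,256).

Run:
```python
from h import *
for n in("scene","side"):
    f=np.load(n+"0.npz");c=(f["K"],f["R"],f["t"]);P=cloud(f["d"],c)
    for lo,hi in((.044,.058),(.035,.042)):
        m=((P[...,2]>lo)&(P[...,2]<hi)&(f["d"]>0)&(P[...,0]>.0)&(P[...,0]<1)).astype(np.uint8)
        k,l,s,ce=cv2.connectedComponentsWithStats(m)
        for i in range(1,k):
            if s[i,4]>15:
                q=P[l==i];(x,y),r=cv2.minEnclosingCircle(q[:,:2].astype(np.float32));print(n,lo,ce[i].round(),s[i,4],"circ",round(x,4),round(y,4),round(r,4),"z",np.median(q[:,2]).round(4))
```

```text
scene 0.044 [69.  5.] 190 circ 0.5126 -1.414 0.107 z 0.0504
scene 0.044 [255.  34.] 281 circ 0.2118 -0.6829 0.0589 z 0.0505
scene 0.044 [443.  70.] 18 circ 0.0153 -0.0801 0.0178 z 0.051
scene 0.044 [463.  93.] 230 circ 0.0492 0.0129 0.0696 z 0.0504
scene 0.044 [277. 121.] 90 circ 0.4898 -0.3045 0.0182 z 0.0498
scene 0.044 [353. 158.] 108 circ 0.4691 -0.0683 0.0182 z 0.0498
scene 0.044 [281. 172.] 111 circ 0.6157 -0.1697 0.0171 z 0.0498
scene 0.044 [299. 232.] 106 circ 0.7036 -0.0339 0.029 z 0.0505
scene 0.044 [407. 235.] 68 circ 0.5711 0.1541 0.0103 z 0.0482
scene 0.044 [442. 242.] 53 circ 0.5408 0.217 0.0085 z 0.0522
scene 0.044 [474. 251.] 58 circ 0.5179 0.277 0.0084 z 0.0518
scene 0.035 [75.  7.] 113 circ 0.4951 -1.4028 0.1078 z 0.0383
scene 0.035 [253.  43.] 42 circ 0.2511 -0.6561 0.0338 z 0.039
scene 0.035 [454.  95.] 49 circ 0.0697 -0.0085 0.0304 z 0.0385
scene 0.035 [485.  99.] 60 circ 0.0332 0.0712 0.0396 z 0.0384
scene 0.035 [278. 126.] 26 circ 0.493 -0.3023 0.0152 z 0.0381
scene 0.035 [352. 165.] 25 circ 0.475 -0.0648 0.0149 z 0.0387
scene 0.035 [281. 178.] 30 circ 0.6193 -
[... 975 characters left out ...]
.6621 0.6373 0.1699 z 0.0383
side 0.035 [226.  84.] 24 circ 0.342 0.6867 0.0278 z 0.0383
side 0.035 [170.  94.] 91 circ 0.1406 0.621 0.1 z 0.0385
side 0.035 [290. 167.] 184 circ 0.5712 0.1529 0.0343 z 0.0396
side 0.035 [102. 208.] 43 circ 0.0799 0.0224 0.0293 z 0.0384
side 0.035 [342. 218.] 38 circ 0.698 -0.0498 0.0271 z 0.0381
side 0.035 [ 96. 221.] 19 circ 0.0745 -0.0202 0.0116 z 0.0377
side 0.035 [ 73. 236.] 132 circ 0.0429 -0.0717 0.0495 z 0.0388
side 0.035 [254. 229.] 23 circ 0.4706 -0.0752 0.015 z 0.0379
side 0.035 [314. 258.] 27 circ 0.6147 -0.1771 0.0153 z 0.0393
side 0.035 [259. 309.] 16 circ 0.4898 -0.3029 0.0086 z 0.0392
side 0.035 [260. 318.] 21 circ 0.492 -0.3148 0.0145 z 0.0377
```

View pics/side0.png

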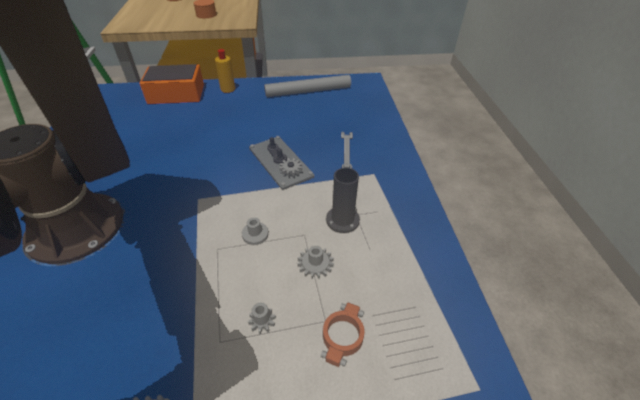

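The side view shows the big gear at (316,258), the small gear at (261,316), the pulley at (254,230) and the head at (282,160). That matches the depth clusters, so I'll plan the approach to the big gear.

```bash
cat >> h.py <<'E'
import sys
def Rm(yaw):
    a=np.radians(yaw);return np.array([[np.cos(a),np.sin(a),0],[np.sin(a),-np.cos(a),0],[0,0,-1.]])
def plan(p,yaw,goal,gyaw):
    p=np.array(p,float);D=np.array(goal)-p;dy=(gyaw-yaw+180)%360-180
    # smallest n such that each per-call component is in range
    for n in range(1,30):
        out=[]
        for i in range(n):
            s=Rm(yaw+dy*i/n).T@(D/n)/.1;out.append(s)
        if np.abs(out).max()<=1 and abs(np.radians(dy/n))/.5<=1: break
    rows=max(np.linalg.norm(D/n)/.05,abs(dy/n)/8.59)
    print("n",n,"rows/call %.2f"%rows)
    for s in out: print(s.round(3),"wz",round(-np.radians(dy/n)/.5,3))
E
python3 - <<'E'
from h import *
import plant
print({k:getattr(plant,k) for k in dir(plant) if 'hold' in k.lower()}, [k for k in dir(plant) if not k.startswith('_')])
c=cam("wrist");print("cam dir",c[1][2], c[1][0])
o=get_obs();print(o['clock'])
plan(o['tool_pos'],-164.78,[.616,-.1705,.2],-64.4)
E
```

```text
{'hold_point_z': 0.0188} ['PlanningError', 'calibration', 'close_job', 'get_obs', 'hold_point_z', 'snapshot']
cam dir [ 0.26167879  0.07399974 -0.96231401] [-0.26197493  0.9650701   0.00297372]
0.15
n 7 rows/call 1.86
[-0.785  0.498  0.037] wz -0.501
[-0.884  0.288  0.037] wz -0.501
[-0.928  0.06   0.037] wz -0.501
[-0.914 -0.172  0.037] wz -0.501
[-0.843 -0.393  0.037] wz -0.501
[-0.719 -0.589  0.037] wz -0.501
[-0.551 -0.749  0.037] wz -0.501
```

Call:
{"fn": "step_arm", "kwargs": {
  "steps": [
    [[-0.785,0.498,0.037,0,0,-0.5],[-0.785,0.498,0.037,0,0,-0.5],[-0.785,0.498,0.037,0,0,-0.5]]
  ],
  "jaw": 0
}}

```text
clock: 0.45
tool_pos: [0.2424, -0.5797, 0.2227]
orientation: [180.0, 0.1, -150.1]
force: [0.8, 0.5, -0.2]
opening: 0.0875
gripper_force: 0.0
```

Call:
{"fn": "step_arm", "kwargs": {
  "steps": [
    [[-0.884,0.288,0.037,0,0,-0.5],[-0.884,0.288,0.037,0,0,-0.5],[-0.884,0.288,0.037,0,0,-0.5]]
  ]
}}

```text
clock: 0.75
tool_pos: [0.305, -0.5112, 0.2191]
orientation: [180.0, 0.0, -135.8]
force: [-0.0, -0.6, -0.1]
opening: 0.0881
gripper_force: 0.0
```

Call:
{"fn": "step_arm", "kwargs": {
  "steps": [
    [[-0.928,0.06,0.037,0,0,-0.5],[-0.928,0.06,0.037,0,0,-0.5],[-0.928,0.06,0.037,0,0,-0.5]]
  ]
}}

```text
clock: 1.05
tool_pos: [0.3677, -0.4429, 0.2153]
orientation: [-180.0, 0.0, -121.5]
force: [0.0, 0.8, -0.3]
opening: 0.0875
gripper_force: 0.0
```

Call:
{"fn": "step_arm", "kwargs": {
  "steps": [
    [[-0.914,-0.172,0.037,0,0,-0.5],[-0.914,-0.172,0.037,0,0,-0.5],[-0.914,-0.172,0.037,0,0,-0.5]]
  ]
}}

```text
clock: 1.35
tool_pos: [0.4304, -0.3746, 0.2115]
orientation: [-180.0, 0.0, -107.2]
force: [-0.8, -0.9, -0.8]
opening: 0.0873
gripper_force: 0.0
```

Call:
{"fn": "step_arm", "kwargs": {
  "steps": [
    [[-0.843,-0.393,0.037,0,0,-0.5],[-0.843,-0.393,0.037,0,0,-0.5],[-0.843,-0.393,0.037,0,0,-0.5]]
  ]
}}

```text
clock: 1.65
tool_pos: [0.4933, -0.3062, 0.2076]
orientation: [-180.0, 0.0, -92.9]
force: [-0.1, -0.7, 0.4]
opening: 0.0876
gripper_force: 0.0
```

Call:
{"fn": "step_arm", "kwargs": {
  "steps": [
    [[-0.719,-0.589,0.037,0,0,-0.5],[-0.719,-0.589,0.037,0,0,-0.5],[-0.719,-0.589,0.037,0,0,-0.5]]
  ]
}}

```text
clock: 1.95
tool_pos: [0.556, -0.2377, 0.2037]
orientation: [180.0, 0.0, -78.6]
force: [-0.6, 0.1, -0.6]
opening: 0.0877
gripper_force: 0.0
```

Call:
{"fn": "step_arm", "kwargs": {
  "steps": [
    [[-0.551,-0.749,0.037,0,0,-0.5],[-0.551,-0.749,0.037,0,0,-0.5],[-0.551,-0.749,0.037,0,0,-0.5],[-0.551,-0.749,0.037,0,0,-0.5]]
  ]
}}

```text
clock: 2.35
tool_pos: [0.6164, -0.1713, 0.2]
orientation: [179.9, 0.0, -64.6]
force: [-0.1, -0.7, -0.0]
opening: 0.0874
gripper_force: 0.0
```

```bash
cat >> h.py <<'E'
def proj(X,c):
    K,R,t=c;q=X@R.T+t;q=q@K.T;return q[...,:2]/q[...,2:]
def phase(P,c,cen,ztop,N,r0,r1,thr):
    "tooth direction mod 360/N, deg; cen xy"
    a=np.radians(np.arange(0,360,.5));S=np.zeros(len(a));
    for r in np.arange(r0,r1,.001):
        X=np.stack([cen[0]+r*np.cos(a),cen[1]+r*np.sin(a),0*a+ztop],-1)
        uv=proj(X,c).astype(np.float32)
        z=cv2.remap(P[...,2].astype(np.float32),uv[:,:1],uv[:,1:],cv2.INTER_LINEAR)[:,0]
        S+=(z>thr)
    F=np.sum(S*np.exp(-1j*N*a));return np.degrees(-np.angle(F))/N, abs(F)/S.sum()
def look(n,name):
    c=cam(n);p,d=snapshot(n);cv2.imwrite(f"pics/{name}.png",p[...,::-1]);np.savez(name+".npz",p=p,d=d,K=c[0],R=c[1],t=c[2]);return p,d,c,cloud(d,c)
def disc(P,lo,hi,near,rad):
    m=(P[...,2]>lo)&(P[...,2]<hi)&(np.hypot(P[...,0]-near[0],P[...,1]-near[1])<rad)
    q=P[m];(x,y),r=cv2.minEnclosingCircle(q[:,:2].astype(np.float32));return x,y,r,q[:,2].mean(),len(q)
E
python3 - <<'E'
from h import *
p,d,c,P=look("wrist","w1")
print(get_obs()['tool_pos'])
h=disc(P,.046,.056,(.6157,-.17),.024);print(h)
for ce in(h[:2],):
    w=disc(P,.008,.02,ce,.05);print(w)
    print(phase(P,c,ce,.014,16,.037,.043,.007),phase(P,c,w[:2],.014,16,.037,.043,.007))
E
```

```text
[ 0.61592932 -0.1718338   0.20023695]
(0.6147118806838989, -0.16908378899097443, 0.01694347709417343, np.float64(0.05069225972147239), 571)
(0.6145480871200562, -0.1689825803041458, 0.043862540274858475, np.float64(0.014777437732652875), 2404)
(np.float64(5.695608030728722), np.float64(0.6677743801387235)) (np.float64(5.695712801761524), np.float64(0.6664707130509585))
```

View pics/w1.png

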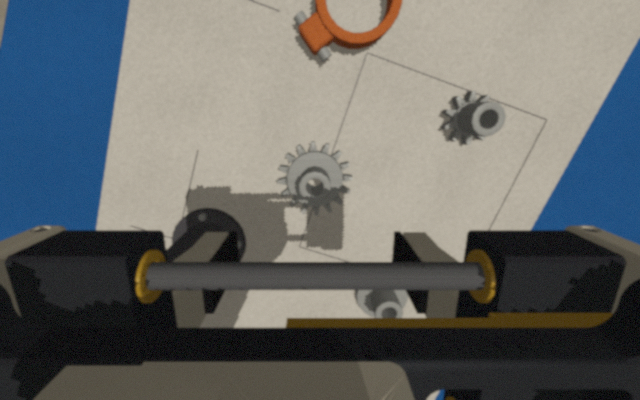

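The wrist view shows the big gear at about (315,178) with its teeth clear, the small gear at (485,118) and the pulley at (380,300). Next I'll work out the descent.

Run:
```python
from h import *
f=np.load("w1.npz");c=(f["K"],f["R"],f["t"]);P=cloud(f["d"],c)
h=disc(P,.046,.056,(.4905,-.306),.024);print(h);print(phase(P,c,h[:2],.014,10,.022,.028,.007))
plan([.616,-.1715,.2],-64.5,[.6146,-.169,.019],-64.5)
```

```text
(0.4900142252445221, -0.30475914478302, 0.017217859625816345, np.float64(0.050347890703381), 743)
(np.float64(9.960265106007672), np.float64(0.28139587734581395))
n 2 rows/call 1.81
[-0.014  0.001  0.905] wz -0.0
[-0.014  0.001  0.905] wz -0.0
```

Call:
{"fn": "step_arm", "kwargs": {
  "steps": [
    [[-0.014,0,0.5,0,0,0],[-0.014,0,0.9,0,0,0],[-0.014,0,0.9,0,0,0]]
  ]
}}

```text
clock: 2.7
tool_pos: [0.611, -0.1708, 0.1054]
orientation: [179.5, 0.3, -64.7]
force: [-0.3, -0.4, -0.5]
opening: 0.0879
gripper_force: 0.0
```

Call:
{"fn": "step_arm", "kwargs": {
  "steps": [
    [[-0.014,0,0.3,0,0,0],[-0.014,0,0.6,0,0,0],[-0.014,0,0.8,0,0,0],[-0.014,0,0.9,0,0,0],[-0.014,0,0.9,0,0,0]]
  ]
}}

```text
clock: 3.2
tool_pos: [0.6152, -0.1693, 0.0211]
orientation: [180.0, -0.0, -64.6]
force: [-0.1, 0.1, 1.2]
opening: 0.0878
gripper_force: 0.0
```

Call:
{"fn": "step_arm", "kwargs": {
  "steps": [
    [[0,0,0,0,0,0],[0,0,0,0,0,0],[0,0,0,0,0,0],[0,0,0,0,0,0],[0,0,0,0,0,0],[0,0,0,0,0,0],[0,0,0,0,0,0],[0,0,0,0,0,0]]
  ],
  "jaw": 255
}}

```text
clock: 4.0
tool_pos: [0.6154, -0.1684, 0.0206]
orientation: [-180.0, -0.0, -64.5]
force: [1.1, 0.4, -0.6]
opening: 0.0324
gripper_force: 30.0
```

Call:
{"fn": "step_arm", "kwargs": {
  "steps": [
    [[0,0,-0.2,0,0,0],[0,0,-0.6,0,0,0],[0,0,-1,0,0,0],[0,0,-1,0,0,0],[0,0,-1,0,0,0]]
  ]
}}

```text
clock: 4.5
tool_pos: [0.6149, -0.1681, 0.1206]
orientation: [-180.0, 0.0, -64.5]
force: [0.1, 0.3, -6.4]
opening: 0.0324
gripper_force: 30.0
```

Run:
```python
from h import *
plan([.615,-.168,.1206],-64.5,[.56,-.05,.2],-64.5)
plan([.56,-.05,.2],-64.5,[.515,.27,.2],-64.5)
```

```text
n 2 rows/call 1.52
[-0.651 -0.006 -0.397] wz -0.0
[-0.651 -0.006 -0.397] wz -0.0
n 4 rows/call 1.62
[-0.771 -0.243  0.   ] wz -0.0
[-0.771 -0.243  0.   ] wz -0.0
[-0.771 -0.243  0.   ] wz -0.0
[-0.771 -0.243  0.   ] wz -0.0
```

Call:
{"fn": "step_arm", "kwargs": {
  "steps": [
    [[-0.1,0,-0.2,0,0,0],[-0.4,0,-0.4,0,0,0],[-0.65,0,-0.4,0,0,0]]
  ]
}}

```text
clock: 4.8
tool_pos: [0.5869, -0.1093, 0.1605]
orientation: [180.0, 0.0, -64.6]
force: [1.8, 1.0, -4.8]
opening: 0.0327
gripper_force: 30.0
```

Call:
{"fn": "step_arm", "kwargs": {
  "steps": [
    [[-0.3,0,-0.2,0,0,0],[-0.65,0,-0.4,0,0,0]]
  ]
}}

```text
clock: 5.0
tool_pos: [0.5569, -0.0507, 0.1977]
orientation: [179.6, 0.1, -64.6]
force: [0.5, 1.1, -4.8]
opening: 0.0323
gripper_force: 30.0
```

Call:
{"fn": "step_arm", "kwargs": {
  "steps": [
    [[-0.4,-0.12,0,0,0,0],[-0.77,-0.24,0,0,0,0]]
  ]
}}

```text
clock: 5.2
tool_pos: [0.546, 0.0299, 0.199]
orientation: [179.8, 0.1, -64.6]
force: [1.6, 0.0, -5.0]
opening: 0.0323
gripper_force: 30.0
```

Call:
{"fn": "step_arm", "kwargs": {
  "steps": [
    [[-0.4,-0.12,0,0,0,0],[-0.77,-0.24,0,0,0,0]]
  ]
}}

```text
clock: 5.4
tool_pos: [0.5343, 0.1097, 0.1982]
orientation: [179.8, 0.0, -64.5]
force: [1.1, 0.3, -5.0]
opening: 0.0328
gripper_force: 30.0
```

Call:
{"fn": "step_arm", "kwargs": {
  "steps": [
    [[-0.4,-0.12,0,0,0,0],[-0.77,-0.24,0,0,0,0]]
  ]
}}

```text
clock: 5.6
tool_pos: [0.5229, 0.1894, 0.198]
orientation: [179.7, -0.0, -64.5]
force: [1.2, 0.5, -5.7]
opening: 0.0323
gripper_force: 30.0
```

Call:
{"fn": "step_arm", "kwargs": {
  "steps": [
    [[-0.3,-0.1,0,0,0,0],[-0.6,-0.2,0,0,0,0],[-0.77,-0.24,0,0,0,0],[-0.77,-0.24,0,0,0,0],[-0.77,-0.24,0,0,0,0]]
  ]
}}

```text
clock: 6.1
tool_pos: [0.5124, 0.2676, 0.1988]
orientation: [179.8, -0.0, -64.5]
force: [-0.2, -0.7, -4.5]
opening: 0.0324
gripper_force: 30.0
```

Run:
```python
from h import *
p,d,c,P=look("wrist","w2")
o=get_obs();print(o['tool_pos'],o['orientation'])
print("stud",disc(P,.046,.06,(.541,.2155),.016))
pn=disc(P,.034,.043,(.571,.153),.04);print("pin",pn)
print("nut",disc(P,.045,.053,(.571,.153),.02))
print(phase(P,c,pn[:2],.040,12,.027,.033,.033))
ce=(.5712,.1535);print(phase(P,c,ce,.040,12,.027,.033,.033))
```

```text
[0.51275205 0.26725221 0.19928819] [ 1.79843632e+02 -4.24233670e-02 -6.45148363e+01]
stud (0.5384387969970703, 0.21876473724842072, 0.007662707939743996, np.float64(0.05346942926301822), 199)
pin (0.5703363418579102, 0.15554602444171906, 0.03408988192677498, np.float64(0.04067690379173389), 2633)
nut (0.5704001784324646, 0.1556137055158615, 0.010027303360402584, np.float64(0.04874794212639213), 381)
(np.float64(11.354855557447395), np.float64(0.7130319009382936))
(np.float64(11.348221755423692), np.float64(0.5003863608981363))
```

View pics/w2.png

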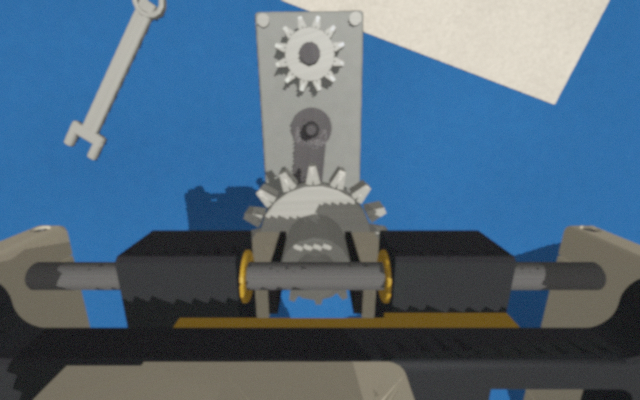

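The wrist view shows the pinion at (310,52), the middle stud tip at (310,129), and the held gear below them at (315,220) with a tooth already nearly pointing at the pinion. From the phases, the gear needs about -2° of turn.

Run:
```python
from h import *
plan([.5128,.2675,.1993],-64.5,[.5404,.2185,.085],-66.5)
```

```text
n 2 rows/call 1.27
[ 0.281 -0.019  0.572] wz 0.035
[ 0.28  -0.024  0.572] wz 0.035
```

Call:
{"fn": "step_arm", "kwargs": {
  "steps": [
    [[0.28,-0.02,0,0,0,0.035],[0.56,-0.043,0,0,0,0.07],[0.56,-0.043,0.4,0,0,0.07],[0.56,-0.043,0.8,0,0,0.07],[0.56,-0.043,0.95,0,0,0.07]]
  ]
}}

```text
clock: 6.65
tool_pos: [0.5391, 0.2162, 0.1015]
orientation: [179.6, -0.0, -66.7]
force: [-0.1, -0.4, -5.1]
opening: 0.0323
gripper_force: 30.0
```

Call:
{"fn": "step_arm", "kwargs": {
  "steps": [
    [[0,0,0.19,0,0,0],[0,0,0.19,0,0,0],[0,0,0.19,0,0,0],[0,0,0.19,0,0,0]]
  ]
}}

```text
clock: 7.05
tool_pos: [0.5422, 0.2196, 0.0879]
orientation: [-179.9, 0.0, -66.5]
force: [-0.4, 0.7, -5.6]
opening: 0.0324
gripper_force: 30.0
```

Run:
```python
from h import *
o=get_obs();print(o['tool_pos'],o['orientation'],o['force'],o['moment'])
out=[]
for n in("scene","side"):
    p,d,c,P=look(n,n+"3")
    h=disc(P,.108,.12,(.5404,.2185),.03) if 0 else None
    m=(P[...,2]>.070)&(P[...,2]<.086)&(np.hypot(P[...,0]-.54,P[...,1]-.2185)<.055);q=P[m]
    print(n,len(q),cv2.minEnclosingCircle(q[:,:2].astype(np.float32)) if len(q) else 0)
    u,v=proj(np.array([.54,.2185,.06]),c).astype(int)
    out.append(cv2.resize(p[v-45:v+45,u-60:u+60,::-1],(400,300),interpolation=cv2.INTER_CUBIC))
cv2.imwrite("pics/c3.png",np.hstack(out))
```

```text
[0.54219111 0.21955761 0.0878939 ] [-1.79899567e+02  1.32329222e-02 -6.65251826e+01] [-0.42422641  0.65187525 -5.62956564] [0.08544137 0.09198585 0.04533055]
scene 237 ((0.5502265095710754, 0.21349501609802246), 0.042874015867710114)
side 275 ((0.5421909093856812, 0.21626228094100952), 0.04503018036484718)
```

View pics/c3.png

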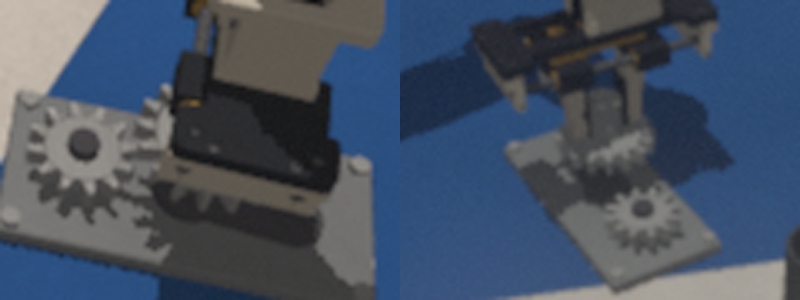

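The crops show the gear held level above the middle stud, with the pinion beside it at (85,145) on the left and (642,208) on the right. I'll correct by about 2 mm and go down slowly.

Call:
{"fn": "step_arm", "kwargs": {
  "steps": [
    [[0.008,0.022,0.05,0,0,0],[0.008,0.022,0.1,0,0,0],[0.008,0.022,0.1,0,0,0]]
  ]
}}

```text
clock: 7.45
tool_pos: [0.539, 0.2175, 0.0759]
orientation: [179.9, -0.0, -66.5]
force: [0.9, 0.4, -5.7]
opening: 0.0324
gripper_force: 30.0
```

Call:
{"fn": "step_arm", "kwargs": {
  "steps": [
    [[0,0,0.03,0,0,0],[0,0,0.06,0,0,0],[0,0,0.06,0,0,0]]
  ]
}}

```text
clock: 7.75
tool_pos: [0.5394, 0.2178, 0.0701]
orientation: [179.9, -0.0, -66.5]
force: [0.5, 0.1, -5.3]
opening: 0.0328
gripper_force: 30.0
```

Call:
{"fn": "step_arm", "kwargs": {
  "steps": [
    [[0,0,0.02,0,0,0],[0,0,0.04,0,0,0],[0,0,0.04,0,0,0]]
  ]
}}

```text
clock: 8.05
tool_pos: [0.5396, 0.2178, 0.0664]
orientation: [180.0, -0.0, -66.5]
force: [-0.8, -0.1, -5.7]
opening: 0.0325
gripper_force: 30.0
```

Call:
{"fn": "step_arm", "kwargs": {
  "steps": [
    [[0,0,0.02,0,0,0],[0,0,0.04,0,0,0],[0,0,0.04,0,0,0]]
  ]
}}

```text
clock: 8.35
tool_pos: [0.5395, 0.2178, 0.0623]
orientation: [180.0, -0.0, -66.5]
force: [0.3, -0.5, -4.9]
opening: 0.0324
gripper_force: 30.0
```

Call:
{"fn": "step_arm", "kwargs": {
  "steps": [
    [[0,0,0.015,0,0,0],[0,0,0.03,0,0,0],[0,0,0.03,0,0,0]]
  ]
}}

```text
clock: 8.65
tool_pos: [0.5396, 0.2179, 0.0594]
orientation: [180.0, -0.0, -66.5]
force: [0.0, -0.2, -4.4]
opening: 0.0324
gripper_force: 30.0
```

Call:
{"fn": "step_arm", "kwargs": {
  "steps": [
    [[0,0,0.01,0,0,0],[0,0,0.02,0,0,0],[0,0,0.02,0,0,0]]
  ]
}}

```text
clock: 8.95
tool_pos: [0.5396, 0.2179, 0.0575]
orientation: [180.0, -0.0, -66.5]
force: [0.7, 0.3, -5.8]
opening: 0.0324
gripper_force: 30.0
```

Call:
{"fn": "step_arm", "kwargs": {
  "steps": [
    [[0,0,0.02,0,0,0.02],[0,0,0.04,0,0,-0.02],[0,0,0.04,0,0,0]]
  ]
}}

```text
clock: 9.25
tool_pos: [0.5395, 0.2178, 0.0533]
orientation: [180.0, -0.0, -66.5]
force: [0.1, 0.6, -4.8]
opening: 0.0325
gripper_force: 30.0
```

Call:
{"fn": "step_arm", "kwargs": {
  "steps": [
    [[0,0,0.02,0,0,0.02],[0,0,0.04,0,0,-0.02],[0,0,0.04,0,0,0]]
  ]
}}

```text
clock: 9.55
tool_pos: [0.5395, 0.2178, 0.0493]
orientation: [180.0, -0.0, -66.5]
force: [-0.3, -0.2, -6.3]
opening: 0.0326
gripper_force: 30.0
```

Call:
{"fn": "step_arm", "kwargs": {
  "steps": [
    [[0,0,0.01,0,0,0],[0,0,0.02,0,0,0],[0,0,0.02,0,0,0]]
  ]
}}

```text
clock: 9.85
tool_pos: [0.5396, 0.2178, 0.0475]
orientation: [180.0, -0.0, -66.5]
force: [0.1, -0.1, -5.0]
opening: 0.0325
gripper_force: 30.0
```

Call:
{"fn": "step_arm", "kwargs": {
  "steps": [
    [[0,0,0.01,0,0,0],[0,0,0.01,0,0,0],[0,0,0.01,0,0,0]]
  ]
}}

```text
clock: 10.15
tool_pos: [0.5397, 0.2179, 0.0467]
orientation: [180.0, 0.0, -66.5]
force: [0.0, 0.1, -5.3]
opening: 0.0325
gripper_force: 30.0
```

Call:
{"fn": "step_arm", "kwargs": {
  "steps": [
    [[0,0,0,0,0,0],[0,0,0,0,0,0],[0,0,0,0,0,0],[0,0,0,0,0,0],[0,0,0,0,0,0]]
  ],
  "jaw": 0
}}

```text
clock: 10.65
tool_pos: [0.5399, 0.218, 0.0469]
orientation: [-180.0, 0.0, -66.5]
force: [1.2, -0.5, -0.3]
opening: 0.0671
gripper_force: 0.0
```

Call:
{"fn": "step_arm", "kwargs": {
  "steps": [
    [[0,0,-0.2,0,0,0],[0,0,-0.6,0,0,0],[0,0,-1,0,0,0],[0,0,-1,0,0,0]]
  ]
}}

```text
clock: 11.05
tool_pos: [0.5428, 0.2198, 0.1527]
orientation: [-179.4, 0.1, -66.4]
force: [0.6, 0.0, 0.7]
opening: 0.0877
gripper_force: 0.0
```

Call:
{"fn": "step_arm", "kwargs": {
  "steps": [
    [[-0.3,0,-0.2,0,0,0],[-0.5,0,-0.5,0,0,0],[-0.5,0,-0.6,0,0,0],[-0.5,0,-0.6,0,0,0],[-0.5,0,-0.6,0,0,0]]
  ]
}}

```text
clock: 11.55
tool_pos: [0.5194, 0.2633, 0.2058]
orientation: [180.0, 0.0, -66.5]
force: [0.4, -0.1, 0.1]
opening: 0.0873
gripper_force: 0.0
```

Run:
```python
from h import *
o=get_obs();print(o['tool_pos'],o['orientation'])
p,d,c,P=look("wrist","w4")
h=disc(P,.070,.082,(.54,.218),.024);print("hub",h)
w=disc(P,.034,.043,h[:2],.046);print("web",w)
print("big phase",phase(P,c,h[:2],.040,16,.037,.043,.033))
print("outer",disc(P,.044,.06,(.517,.279),.016))
print("pin",disc(P,.044,.053,(.571,.153),.02))
```

```text
[0.51942239 0.26326783 0.20581549] [ 1.79950067e+02  8.06861041e-03 -6.65272316e+01]
hub (0.53871089220047, 0.2171521633863449, 0.017053021118044853, np.float64(0.07664122772262208), 723)
web (0.539802610874176, 0.21627327799797058, 0.04484981670975685, np.float64(0.040802337026642765), 3122)
big phase (np.float64(3.358889580904965), np.float64(0.6458216316537388))
outer (0.5160325765609741, 0.27888423204421997, 0.008090338669717312, np.float64(0.05288713628092275), 180)
pin (0.5700809359550476, 0.1555023193359375, 0.009962711483240128, np.float64(0.0486952779376706), 361)
```

View pics/w4.png

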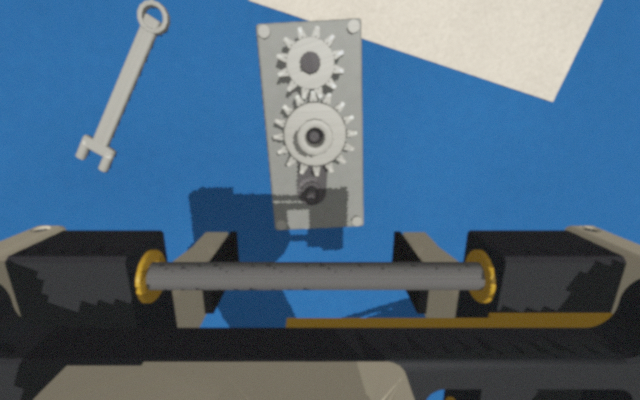

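The wrist view shows the big gear seated at (315,135) with its teeth in the pinion (310,63), and the outer stud at (310,193). Next is the small gear.

Run:
```python
from h import *
plan([.5194,.2633,.206],-66.5,[.491,-.304,.2],-66.5)
```

```text
n 6 rows/call 1.89
[0.848 0.42  0.01 ] wz -0.0
[0.848 0.42  0.01 ] wz -0.0
[0.848 0.42  0.01 ] wz -0.0
[0.848 0.42  0.01 ] wz -0.0
[0.848 0.42  0.01 ] wz -0.0
[0.848 0.42  0.01 ] wz -0.0
```

Call:
{"fn": "step_arm", "kwargs": {
  "steps": [
    [[0.2,0.1,0.01,0,0,0],[0.55,0.27,0.01,0,0,0],[0.85,0.42,0.01,0,0,0]]
  ]
}}

```text
clock: 11.9
tool_pos: [0.5142, 0.1666, 0.2041]
orientation: [179.8, -0.0, -66.5]
force: [2.0, -0.9, 0.1]
opening: 0.0875
gripper_force: 0.0
```

Call:
{"fn": "step_arm", "kwargs": {
  "steps": [
    [[0.3,0.15,0.01,0,0,0],[0.6,0.3,0.01,0,0,0],[0.85,0.42,0.01,0,0,0]]
  ]
}}

```text
clock: 12.2
tool_pos: [0.5093, 0.0714, 0.2035]
orientation: [179.9, -0.0, -66.6]
force: [-1.1, -0.3, 0.4]
opening: 0.0877
gripper_force: 0.0
```

Call:
{"fn": "step_arm", "kwargs": {
  "steps": [
    [[0.3,0.15,0.01,0,0,0],[0.6,0.3,0.01,0,0,0],[0.85,0.42,0.01,0,0,0]]
  ]
}}

```text
clock: 12.5
tool_pos: [0.5044, -0.0231, 0.2026]
orientation: [179.9, 0.0, -66.6]
force: [0.4, -0.5, -0.9]
opening: 0.0876
gripper_force: 0.0
```

Call:
{"fn": "step_arm", "kwargs": {
  "steps": [
    [[0.3,0.15,0.01,0,0,0],[0.6,0.3,0.01,0,0,0],[0.85,0.42,0.01,0,0,0]]
  ]
}}

```text
clock: 12.8
tool_pos: [0.4996, -0.1176, 0.2016]
orientation: [179.9, 0.0, -66.6]
force: [0.8, 0.8, 0.3]
opening: 0.0873
gripper_force: 0.0
```

Call:
{"fn": "step_arm", "kwargs": {
  "steps": [
    [[0.3,0.15,0.01,0,0,0],[0.6,0.3,0.01,0,0,0],[0.85,0.42,0.01,0,0,0]]
  ]
}}

```text
clock: 13.1
tool_pos: [0.4948, -0.2121, 0.2005]
orientation: [179.9, 0.1, -66.6]
force: [0.1, 0.0, 0.1]
opening: 0.0878
gripper_force: 0.0
```

Call:
{"fn": "step_arm", "kwargs": {
  "steps": [
    [[0.3,0.15,0.01,0,0,0],[0.6,0.3,0.01,0,0,0],[0.85,0.42,0.01,0,0,0],[0.85,0.42,0.01,0,0,0],[0.85,0.42,0.01,0,0,0],[0.85,0.42,0.01,0,0,0]]
  ]
}}

```text
clock: 13.7
tool_pos: [0.4911, -0.3043, 0.2]
orientation: [180.0, 0.1, -66.5]
force: [0.4, -0.1, 0.4]
opening: 0.0875
gripper_force: 0.0
```

Run:
```python
from h import *
o=get_obs();print(o['tool_pos'],o['orientation'])
p,d,c,P=look("wrist","w5")
h=disc(P,.046,.056,(.4905,-.305),.024);print(h)
print(disc(P,.008,.02,h[:2],.035),phase(P,c,h[:2],.014,10,.022,.028,.007))
plan(o['tool_pos'],-66.5,[h[0]+.0008,h[1]+.0006,.020],-66.5)
```

```text
[ 0.49113177 -0.30428049  0.2000133 ] [ 1.79952742e+02  5.05247190e-02 -6.65419647e+01]
(0.48923566937446594, -0.3052312433719635, 0.01688547432422638, np.float64(0.0506593078338761), 571)
(0.4895564913749695, -0.3047095239162445, 0.029008250683546066, np.float64(0.014404698527419922), 526) (np.float64(9.759730905147297), np.float64(0.41092755593677666))
n 2 rows/call 1.80
[-0.001  0.006  0.9  ] wz -0.0
[-0.001  0.006  0.9  ] wz -0.0
```

View pics/w5.png

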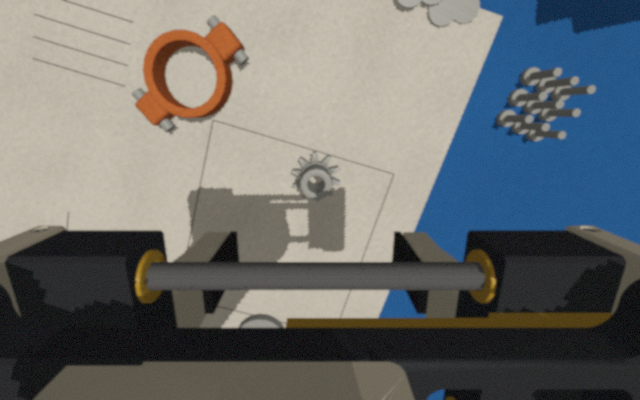

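The wrist view shows the small gear centred at (316,178), well clear of the other things, so I'll grasp it.

Call:
{"fn": "step_arm", "kwargs": {
  "steps": [
    [[0,0.006,0.3,0,0,0],[0,0.006,0.6,0,0,0],[0,0.006,0.9,0,0,0]]
  ]
}}

```text
clock: 14.05
tool_pos: [0.4916, -0.3038, 0.1102]
orientation: [-179.9, -0.0, -66.4]
force: [-0.3, -0.1, 0.2]
opening: 0.0874
gripper_force: 0.0
```

Call:
{"fn": "step_arm", "kwargs": {
  "steps": [
    [[0,0.006,0.3,0,0,0],[0,0.006,0.6,0,0,0],[0,0.006,0.8,0,0,0],[0,0.006,0.9,0,0,0],[0,0.006,0.9,0,0,0],[0,0.006,0.9,0,0,0]]
  ]
}}

```text
clock: 14.65
tool_pos: [0.4916, -0.3048, 0.0215]
orientation: [-180.0, -0.0, -66.5]
force: [0.3, -0.0, 0.5]
opening: 0.0879
gripper_force: 0.0
```

Call:
{"fn": "step_arm", "kwargs": {
  "steps": [
    [[0,0,0,0,0,0],[0,0,0,0,0,0],[0,0,0,0,0,0],[0,0,0,0,0,0],[0,0,0,0,0,0],[0,0,0,0,0,0],[0,0,0,0,0,0],[0,0,0,0,0,0]]
  ],
  "jaw": 255
}}

```text
clock: 15.45
tool_pos: [0.4908, -0.3049, 0.0206]
orientation: [180.0, 0.0, -66.5]
force: [-0.9, -0.5, 0.1]
opening: 0.034
gripper_force: 30.0
```

Call:
{"fn": "step_arm", "kwargs": {
  "steps": [
    [[0,0,-0.2,0,0,0],[0,0,-0.6,0,0,0],[0,0,-1,0,0,0],[0,0,-1,0,0,0],[0,0,-1,0,0,0]]
  ]
}}

```text
clock: 15.95
tool_pos: [0.4909, -0.3046, 0.121]
orientation: [-179.9, -0.0, -66.5]
force: [-0.2, 1.2, -4.3]
opening: 0.0338
gripper_force: 30.0
```

Call:
{"fn": "step_arm", "kwargs": {
  "steps": [
    [[0,0,-0.3,0,0,0],[0,0,-0.6,0,0,0],[0,0,-0.8,0,0,0],[0,0,-0.8,0,0,0],[0,0,-0.8,0,0,0]]
  ]
}}

```text
clock: 16.45
tool_pos: [0.4899, -0.3043, 0.1987]
orientation: [179.9, 0.1, -66.5]
force: [-0.0, -0.5, -3.9]
opening: 0.0336
gripper_force: 30.0
```

Run:
```python
from h import *
o=get_obs();p=o['tool_pos'];print(p,o['orientation'])
plan(p,-66.5,[.5168,.2785,.2],-64.2)
```

```text
[ 0.48994145 -0.30428739  0.19865723] [ 1.79914266e+02  1.32310114e-01 -6.65374521e+01]
n 6 rows/call 1.94
[-0.873 -0.428 -0.002] wz -0.013
[-0.87  -0.434 -0.002] wz -0.013
[-0.867 -0.44  -0.002] wz -0.013
[-0.864 -0.446 -0.002] wz -0.013
[-0.861 -0.452 -0.002] wz -0.013
[-0.858 -0.457 -0.002] wz -0.013
```

Call:
{"fn": "step_arm", "kwargs": {
  "steps": [
    [[-0.2,-0.1,0,0,0,-0.013],[-0.55,-0.27,0,0,0,-0.013],[-0.87,-0.43,0,0,0,-0.013]]
  ]
}}

```text
clock: 16.75
tool_pos: [0.4939, -0.2068, 0.1977]
orientation: [179.8, 0.2, -66.2]
force: [0.8, 0.1, -2.3]
opening: 0.0334
gripper_force: 30.0
```

Call:
{"fn": "step_arm", "kwargs": {
  "steps": [
    [[-0.3,-0.15,0,0,0,-0.013],[-0.6,-0.3,0,0,0,-0.013],[-0.87,-0.434,0,0,0,-0.013]]
  ]
}}

```text
clock: 17.05
tool_pos: [0.4986, -0.1093, 0.1981]
orientation: [179.8, 0.1, -65.8]
force: [0.4, -0.1, -2.7]
opening: 0.0337
gripper_force: 30.0
```

Call:
{"fn": "step_arm", "kwargs": {
  "steps": [
    [[-0.3,-0.15,0,0,0,-0.013],[-0.6,-0.3,0,0,0,-0.013],[-0.867,-0.44,0,0,0,-0.013]]
  ]
}}

```text
clock: 17.35
tool_pos: [0.5031, -0.0124, 0.1982]
orientation: [179.8, 0.1, -65.4]
force: [0.4, 0.1, -3.2]
opening: 0.0333
gripper_force: 30.0
```

Call:
{"fn": "step_arm", "kwargs": {
  "steps": [
    [[-0.3,-0.15,0,0,0,-0.013],[-0.6,-0.3,0,0,0,-0.013],[-0.864,-0.446,0,0,0,-0.013]]
  ]
}}

```text
clock: 17.65
tool_pos: [0.5077, 0.0845, 0.1982]
orientation: [179.8, 0.0, -65.0]
force: [0.9, 0.2, -3.8]
opening: 0.0338
gripper_force: 30.0
```

Call:
{"fn": "step_arm", "kwargs": {
  "steps": [
    [[-0.3,-0.15,0,0,0,-0.013],[-0.6,-0.3,0,0,0,-0.013],[-0.861,-0.452,0,0,0,-0.013]]
  ]
}}

```text
clock: 17.95
tool_pos: [0.5124, 0.1815, 0.198]
orientation: [179.8, -0.0, -64.6]
force: [1.6, 1.4, -3.6]
opening: 0.0333
gripper_force: 30.0
```

Call:
{"fn": "step_arm", "kwargs": {
  "steps": [
    [[-0.3,-0.15,0,0,0,-0.013],[-0.6,-0.3,0,0,0,-0.013],[-0.858,-0.457,0,0,0,-0.016],[-0.858,-0.457,0,0,0,-0.016],[-0.858,-0.457,0,0,0,-0.016],[-0.858,-0.457,0,0,0,-0.016]]
  ]
}}

```text
clock: 18.55
tool_pos: [0.5176, 0.2766, 0.1989]
orientation: [179.8, -0.0, -64.2]
force: [-1.0, 0.8, -2.9]
opening: 0.0339
gripper_force: 30.0
```

Run:
```python
from h import *
o=get_obs();p=o['tool_pos'];print(p,o['orientation'])
p_,d,c,P=look("wrist","w6")
h=disc(P,.070,.082,(.54,.218),.024);print("hub",h,"big phase",phase(P,c,h[:2],.040,16,.037,.043,.033))
z=p[2]-.0206+.014
w=disc(P,z-.006,z+.006,p[:2],.034);print("held web",w,phase(P,c,p[:2],z,10,.023,.028,z-.008),phase(P,c,w[:2],z,10,.023,.028,z-.008))
plan(p,-64,[.5168,.2785,.085],-64)
```

```text
[0.51757632 0.2766167  0.19894632] [ 1.79825881e+02 -4.62493297e-02 -6.42093658e+01]
hub (0.5387188196182251, 0.217300683259964, 0.016885854303836823, np.float64(0.0766601011970676), 775) big phase (np.float64(3.3134522997154474), np.float64(0.5963480924919917))
held web (0.5207794904708862, 0.268465518951416, 0.027579624205827713, np.float64(0.19266227501935823), 1618) (np.float64(10.817375682155348), np.float64(0.1267028495768766)) (np.float64(-3.716610836724395), np.float64(0.044325674379454054))
n 2 rows/call 1.14
[-0.01  -0.001  0.57 ] wz -0.0
[-0.01  -0.001  0.57 ] wz -0.0
```

View pics/w6.png

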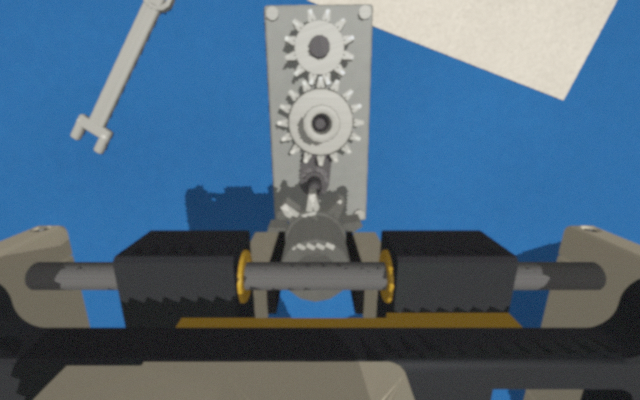

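The wrist view shows both studs' gears in order: the big gear is home at (320,122), and the held small gear is in front of the outer stud (315,180). Next I'll go down.

Call:
{"fn": "step_arm", "kwargs": {
  "steps": [
    [[-0.01,0,0.3,0,0,0],[-0.02,0,0.6,0,0,0],[-0.02,0,0.9,0,0,0],[-0.02,0,0.9,0,0,0]]
  ]
}}

```text
clock: 19.0
tool_pos: [0.5151, 0.2765, 0.1066]
orientation: [179.6, -0.1, -64.3]
force: [-1.0, -0.4, -3.5]
opening: 0.0337
gripper_force: 30.0
```

Call:
{"fn": "step_arm", "kwargs": {
  "steps": [
    [[0,0,0.15,0,0,0],[0,0,0.25,0,0,0],[0,0,0.25,0,0,0],[0,0,0.25,0,0,0],[0,0,0.25,0,0,0]]
  ]
}}

```text
clock: 19.5
tool_pos: [0.518, 0.2798, 0.0868]
orientation: [-179.9, 0.0, -64.2]
force: [0.4, -0.3, -2.7]
opening: 0.0337
gripper_force: 30.0
```

Call:
{"fn": "step_arm", "kwargs": {
  "steps": [
    [[0.007,0.009,0.05,0,0,0],[0.007,0.009,0.09,0,0,0],[0.007,0.009,0.09,0,0,0],[0.007,0.009,0.09,0,0,0]]
  ]
}}

```text
clock: 19.9
tool_pos: [0.5169, 0.2783, 0.0765]
orientation: [180.0, -0.0, -64.2]
force: [0.5, -1.0, -2.7]
opening: 0.034
gripper_force: 30.0
```

Call:
{"fn": "step_arm", "kwargs": {
  "steps": [
    [[0,0,0.03,0,0,0],[0,0,0.06,0,0,0],[0,0,0.06,0,0,0]]
  ]
}}

```text
clock: 20.2
tool_pos: [0.5167, 0.2782, 0.0701]
orientation: [179.9, -0.0, -64.2]
force: [0.3, 0.7, -4.0]
opening: 0.0336
gripper_force: 30.0
```

Call:
{"fn": "step_arm", "kwargs": {
  "steps": [
    [[0,0,0.02,0,0,0],[0,0,0.04,0,0,0],[0,0,0.04,0,0,0]]
  ]
}}

```text
clock: 20.5
tool_pos: [0.5169, 0.2783, 0.0663]
orientation: [180.0, -0.0, -64.2]
force: [0.9, -0.6, -3.3]
opening: 0.0335
gripper_force: 30.0
```

On the stud with no contact force. Now I'll ease into mesh.

Call:
{"fn": "step_arm", "kwargs": {
  "steps": [
    [[0,0,0.02,0,0,0],[0,0,0.04,0,0,0],[0,0,0.04,0,0,0]]
  ]
}}

```text
clock: 20.8
tool_pos: [0.5168, 0.2783, 0.0623]
orientation: [180.0, -0.0, -64.2]
force: [-0.4, 0.3, -2.7]
opening: 0.0338
gripper_force: 30.0
```

Call:
{"fn": "step_arm", "kwargs": {
  "steps": [
    [[0,0,0.01,0,0,0],[0,0,0.02,0,0,0],[0,0,0.02,0,0,0]]
  ]
}}

```text
clock: 21.1
tool_pos: [0.5169, 0.2784, 0.0605]
orientation: [180.0, -0.0, -64.2]
force: [-0.3, -0.0, -3.5]
opening: 0.0336
gripper_force: 30.0
```

Call:
{"fn": "step_arm", "kwargs": {
  "steps": [
    [[0,0,0.01,0,0,0],[0,0,0.02,0,0,0],[0,0,0.02,0,0,0]]
  ]
}}

```text
clock: 21.4
tool_pos: [0.5169, 0.2784, 0.0585]
orientation: [180.0, -0.0, -64.2]
force: [0.3, -0.2, -3.5]
opening: 0.0338
gripper_force: 30.0
```

Call:
{"fn": "step_arm", "kwargs": {
  "steps": [
    [[0,0,0.01,0,0,0],[0,0,0.02,0,0,0],[0,0,0.02,0,0,0]]
  ]
}}

```text
clock: 21.7
tool_pos: [0.5169, 0.2783, 0.0565]
orientation: [180.0, -0.0, -64.2]
force: [-0.3, -0.9, -3.6]
opening: 0.0335
gripper_force: 30.0
```

Call:
{"fn": "step_arm", "kwargs": {
  "steps": [
    [[0,0,0.02,0,0,0.02],[0,0,0.04,0,0,-0.02],[0,0,0.04,0,0,0]]
  ]
}}

```text
clock: 22.0
tool_pos: [0.5168, 0.2783, 0.0523]
orientation: [180.0, -0.0, -64.1]
force: [-0.3, -0.7, -2.7]
opening: 0.0336
gripper_force: 30.0
```

Call:
{"fn": "step_arm", "kwargs": {
  "steps": [
    [[0,0,0.02,0,0,0.02],[0,0,0.04,0,0,-0.02],[0,0,0.04,0,0,0]]
  ]
}}

```text
clock: 22.3
tool_pos: [0.5168, 0.2783, 0.0483]
orientation: [180.0, -0.0, -64.2]
force: [0.0, 0.4, -3.3]
opening: 0.0339
gripper_force: 30.0
```

Meshed. I'll go down the last 1.7 mm, release and retreat straight up.

Call:
{"fn": "step_arm", "kwargs": {
  "steps": [
    [[0,0,0.01,0,0,0],[0,0,0.017,0,0,0],[0,0,0.017,0,0,0]]
  ]
}}

```text
clock: 22.6
tool_pos: [0.517, 0.2784, 0.0469]
orientation: [180.0, -0.0, -64.2]
force: [-0.1, -0.6, -4.0]
opening: 0.0338
gripper_force: 30.0
```

Call:
{"fn": "step_arm", "kwargs": {
  "steps": [
    [[0,0,0,0,0,0],[0,0,0,0,0,0],[0,0,0,0,0,0],[0,0,0,0,0,0],[0,0,0,0,0,0],[0,0,0,0,0,0]]
  ],
  "jaw": 0
}}

```text
clock: 23.2
tool_pos: [0.5171, 0.2785, 0.047]
orientation: [-180.0, 0.0, -64.2]
force: [1.4, 0.6, -0.1]
opening: 0.0766
gripper_force: 0.0
```

Call:
{"fn": "step_arm", "kwargs": {
  "steps": [
    [[0,0,-0.2,0,0,0],[0,0,-0.6,0,0,0],[0,0,-1,0,0,0],[0,0,-1,0,0,0]]
  ]
}}

```text
clock: 23.6
tool_pos: [0.5198, 0.2805, 0.153]
orientation: [-179.5, 0.1, -64.1]
force: [0.1, 0.5, -0.9]
opening: 0.0876
gripper_force: 0.0
```

Call:
{"fn": "step_arm", "kwargs": {
  "steps": [
    [[-0.1,0,-0.3,0,0,0],[-0.1,0,-0.6,0,0,0],[-0.1,0,-0.6,0,0,0],[-0.1,0,-0.6,0,0,0],[-0.1,0,-0.6,0,0,0]]
  ]
}}

```text
clock: 24.1
tool_pos: [0.5122, 0.2871, 0.206]
orientation: [179.9, -0.0, -64.2]
force: [-0.0, -0.2, -0.7]
opening: 0.0874
gripper_force: 0.0
```

Run:
```python
from h import *
o=get_obs();print(o['tool_pos'],o['force'])
p,d,c,P=look("wrist","w7")
for s in((.5387,.2172),(.516,.279)):
    h=disc(P,.068,.084,s,.022);print("hub",h);w=(P[...,2]>.03)&(P[...,2]<.06)&(np.hypot(P[...,0]-h[0],P[...,1]-h[1])<.03);print("web z",np.median(P[w][:,2]))
```

```text
[0.51215129 0.2870628  0.2059978 ] [-0.0046594  -0.20736024 -0.73241238]
hub (0.5386172533035278, 0.21730324625968933, 0.01695321314036846, np.float64(0.07657853464200232), 777)
web z 0.0410335874717717
hub (0.5160795450210571, 0.2781981825828552, 0.01688988320529461, np.float64(0.07635535906153133), 703)
web z 0.041287481136559674
```

View pics/w7.png

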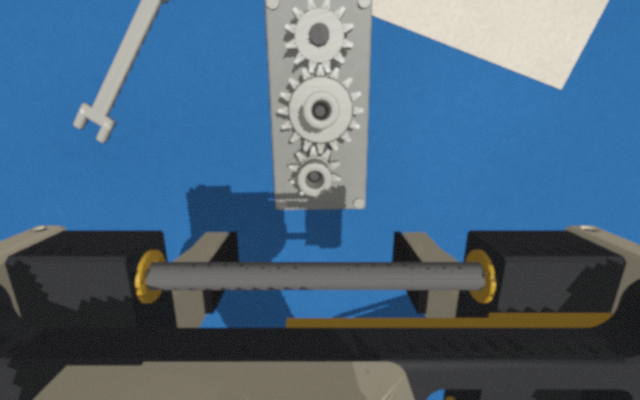

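The view shows the pinion (318,35), big gear (320,110) and small gear (315,178) in mesh. Both hub tops are at about 76 mm, so both gears are home.

```bash
python3 -c "
from plant import *
print(close_job())"
```

```text
the job is handed in; nothing more can be done
None
```

Both gears are fitted: the big one first on the middle stud, then the small one on the outer stud. Each is meshed, fully down and let go; the bystanders were never touched, and the job was handed in at about 24 s.

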